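Unstack the mending things into their bays

ROBOT

A 6-joint arm with a two-finger parallel gripper is mounted at the origin on a cart in front of the work surface, level with it; the furniture and walls round the work are solid. World frame = base frame: x ahead of the robot, y to its left, z up, the work surface at z = 0. Lengths are in mm, angles in rad, forces in N, time in s.
With the tool pointing down it reaches from about 350 to 975 mm from the base axis. Payload 7.1 kg.
Tool frame: the origin (TCP) lies on the centre line of the jaws, within the pads' length; the fingertips stand 17 mm ahead of it and the grasp point (between the pads) lies 2 mm behind it (tip_extent is the distance from the TCP to the fingertips, in mm); z points along the fingers, y is the line along which they close (so a half turn about z gives the same grasp; the last joint's range is limited). The gripper opens to 88 mm and grips with 3 to 60 N. Pads are 20 mm wide; open, the fingers measure 115 mm over their backs; the gripper's body (75 mm by 178 mm) begins 61 mm behind the grasp point.
Start: joints at [1.272, 0.423, 1.63, -0, 1.089, -0.019], TCP at [172.57, 600.687, 239.675] pointing down, gripper open.
Joint ranges: [-3, 3], [-0.9, 2.11], [0.09, 2.58], [-1.31, 4.45], [0.11, 2.69], [-2.54, 2.54]. Speed limits (rad/s): [2.39, 2.39, 3.01, 3.14, 3.14, 3.14].

INTERFACE

Orientations are given as a rotation vector (axis times angle).
In Python, from workcell import get_obs, get_image, camera_model, close_job, look_for, outline_of, pinpoint, tip_extent gives the robot as it stands.
- The arm moves only by the shell command python3 -m jog 'ROWS'. ROWS is text: rows parted by semicolons, each of 7 numbers parted by spaces: the shift along the tool's x, y, z as a fraction of full scale, then the turn, a rotation vector about the tool's x, y, z as a fraction of full scale, then the closure, from -1 (fully open) to 1 (shut). A call has 1 to 8 rows; each row is the pose to reach, as a shift and turn from the pose commanded when the call began, along the tool's axes at that moment; what a row does not reach only later rows make up. Full scale, the value 1, is 0.2 m for a shift and 30 degrees for a turn. A row lasts 1/10 s, in which the tool goes at most 50 mm and 8.59 degrees, less where a joint would pass 70% of its speed; a pose out of reach is approached as far as the arm can. A call with a number of a shift or a turn outside -1 to 1 is refused whole. A call with a gripper value outside its range is refused whole. The fingers move at their own pace and stop on an object; the grip force is fixed at half the most. Time passes only in rows, so rows that repeat a pose let the fingers close. It gives the time, the measured TCP pose, the force, the opening and the grip force at its end, in the units of the state.
- get_obs(): the state, without advancing time (a new reading comes with each control period).
- get_image(name): name is "scene" or "top"; returns the picture (480x640x3 uint8, red, green, blue); there is no depth.
- camera_model(name): a dict with "fx", "fy", "cx", "cy" (pixels), "dist_coeffs" ([k1, k2, p1, p2, k3] as OpenCV has them; the pictures are not rectified), "origin" and "orientation" of the camera in the world. Camera axes: x right, y down, z forward; pixel columns grow to the right and rows downward; lengths in mm; the calibration is good to about 2 mm. A picture is of the moment at which its call begins. camera_model takes no time and is no camera call.
- close_job(): hands the job in; it is judged then, once.
Trained networks look in the newest picture that a camera, given by its name, has taken for a name from the list of things; names that differ only in an ending like _2 or _b are one class to them, and where a whole thing is asked for, a point or a joint stands for the part that bears it (a point fixed in the world has none). Each returns a list of dicts, best first, with "confidence" (0 to 1); they miss things now and then, are a little off and sometimes report something else, mostly with a low value. They report only what shows in the picture. A call takes as long as a camera call. They do not tell look-alikes from the thing itself.
- look_for(target, camera): "xyz" ([x, y, z] in mm, in the coordinates of the camera as it stood for that picture, good to about 4 mm: the middle of the surface that is visible of it).
- outline_of(target, camera): "mask" (480x640 bool, what is visible of it).
- pinpoint(target, camera): "xyz" ([x, y, z] in mm, in the coordinates of the camera as it stood for that picture, good to about 4 mm: a listed point, or the origin of a listed thing).
The state is a dict: "t": time; "qpos": joint angles; "qvel": joint speeds; "joint_torque": joint torques, N m; "ee_pos": TCP position; "orientation": TCP orientation; "ft_force": force on the tool from outside, world axes, zero at the start; "moment": the same for the moment, N m; "width": finger opening in mm; "grasp_force": force on a finger pad.
Only numpy, scipy, OpenCV 4.12 (cv2) and the standard library are available. Lean on these libraries where they do the work, as an engineer would, in place of code of your own. Each camera call takes 0.05 s, during which the arm holds its last target. There are 200 camera calls.

TASK

Take the pile of mending things apart from the top down, one thing at a time, and set each in the middle of its own wooden place (within about a centimetre), flat and in line with it: the thread spool upright in the small dish, the tape measure on the big round disc with its length from cleat to cleat, the note block square between the four posts, and last the sewing tin lengthwise between the end cleats of the long plate. Leave the roll of masking tape where it is and let nothing fall off the sideboard.

Things in the scene. Friction and masses are not known exactly. Their poses are not given: they have to be found in the camera images.
- spool: Thread spool, blue thread between two pale flanges, standing upright on top of the stack. 25 mm diameter, 40 mm tall; the flanges (bottom 7 mm, top 6 mm) are 25 mm across and the thread between them about 17 mm. Origin: centre of its underside, z up its axis.
- measure: Yellow pocket tape measure lying flat, third from the bottom of the stack, under the spool and turned 34 to 54 degrees against the note block below it. 61 mm along its x, 78 mm along its y (the last 10 mm toward -y is only the small steel hook), 31 mm high; grip it across x. Origin: centre of its underside, z up. It weighs 0.08 to 0.17 kg.
- notes: Yellow square block of note paper, second from the bottom of the stack, between the tin and the tape measure. 69 x 69 mm, 22 mm high; sides along its x and y. Origin: centre of its underside, z up.
- tin: Dark green oblong sewing tin with a closed lid, bottom of the stack, standing on the sideboard. 107 mm along its x, 68 mm along its y, 34 mm high, lid fixed shut; grip it across y. Origin: centre of its underside, z up. It weighs 0.17 to 0.35 kg.
- small_dish: Small round wooden dish, fixed to the sideboard: 58 mm outside diameter, floor 6 mm above the sideboard, rim 13 mm high and 5 mm thick, so 48 mm free inside. Place of the thread spool. Origin: centre of its underside.
- round_bay: Large round wooden disc, fixed to the sideboard: 128 mm diameter, 6 mm thick, with two straight cleats (44 x 8 mm, rising 10 mm above the disc) standing across it at y = +55 and -55 mm of its own frame, 102 mm free between them; open toward its x. Place of the tape measure, its 78 mm length (y) reaching from cleat to cleat. Origin: centre of its underside.
- square_bay: Square wooden plate, fixed to the sideboard: 106 x 106 mm, 6 mm thick, with four round corner posts (10 mm diameter, rising 12 mm above the plate) at x, y = +-46 mm; 82 mm free between the posts. Place of the note block, any side forward, its sides parallel to the plate's. Origin: centre of its underside.
- long_bay: Oblong wooden plate, fixed to the sideboard: 80 mm along its x, 147 mm along its y, 6 mm thick, with a cleat 8 mm thick, rising 10 mm above the plate, across each short end (131 mm free between them along y); the long sides are open. Place of the sewing tin, its length (tin x) along the plate's y. Origin: centre of its underside.
- tape_roll: Roll of masking tape lying flat by itself among the bays, 96 mm diameter, 25 mm high. Not part of the job; loose, to be left where it is. Origin: centre of its underside.
- fizz_maker: Tall cream drinks machine on the sideboard, left of all the work, fixed: an obstacle, do not run the arm into it. 443 mm high, 125 mm wide (y); its housing reaches from 81 mm before (-x) its origin to 124 mm behind it, and a drip tray 10 mm high reaches 144 mm before it. Origin: centre of its underside.
There are look-alikes about, which are no part of the job. There is more than one size of the spool; the one meant has the size given above.

How it is judged:
By the outcome, as a careful person would: the job done as asked, in the order asked, and still so for the second after the job is handed in, with the robot touching nothing.
It also fails if it takes over 115 s, if anything falls off the work surface, if the arm or the gripper's body presses on something with over 40 N, if the wrist force passes 120 N, or if a joint passes its speed limit or range.

## Working session

There is one attempt and no reset: what is moved stays moved. The work goes in short steps, Python scripts to look and compute and a shell command to move; the robot and the scene stay as the last step left them, time stands still between calls to the robot, and variables do not carry over. Pictures are saved under pics/ and viewed, at most 14 in all, crops included, and the job is handed in when it is done.

```bash
mkdir -p pics; ls; python3 - <<'E'
from workcell import *
import cv2,numpy as np
for n in("scene","top"):
    im=get_image(n); cv2.imwrite(f"pics/{n}0.png",im[:,:,::-1])
    m=camera_model(n); print(n,m)
    R=np.array(m["orientation"],float)
    R=cv2.Rodrigues(R)[0] if R.size==3 else R
    for t in "spool measure notes tin small_dish round_bay square_bay long_bay tape_roll fizz_maker".split():
        for f in(look_for,pinpoint):
            for d in f(t,n)[:3]:
                print(t,f.__name__,round(d["confidence"],2),np.round(R@np.array(d["xyz"])+m["origin"],0))
print(get_obs(),tip_extent)
E
```

```text
pics
scene {'fx': 453.0468204583008, 'fy': 453.0468204583008, 'cx': 326.85837443046574, 'cy': 244.68424553158655, 'dist_coeffs': array([0.0259143, 0.       , 0.       , 0.       , 0.       ]), 'origin': array([   5.06196019, -493.02172375,  551.55978819]), 'orientation': array([-1.94540452,  1.02958645, -0.52973312])}
spool call 0.72 [733. -80.  44.]
spool call 0.6 [ 635. -165.  114.]
spool call 0.73 [743. -81.  -4.]
spool call 0.55 [ 640. -162.   91.]
measure call 0.95 [ 620. -180.   85.]
measure call 0.34 [640.  22.   4.]
measure call 0.6 [ 642. -166.   54.]
notes call 0.76 [ 613. -186.   49.]
notes call 0.61 [ 639. -166.   34.]
tin call 0.73 [ 614. -193.   22.]
tin call 0.76 [ 640. -161.    2.]
small_dish call 0.73 [ 452. -349.    3.]
small_dish call 0.94 [ 454. -347.   -2.]
round_bay call 0.94 [498.  31.   6.]
round_bay call 0.51 [638.  21.   5.]
square_bay call 0.91 [ 597. -359.    4.]
square_bay call 0.53 [ 613. -183.   51.]
square_bay call 0.94 [ 600. -354.   -1.]
long_bay call 0.94 [640.  20.   3.]
long_bay call 0.63 [643.  23.   0.]
tape_roll call 0.63 [ 480. -155.   18.]
ta
[... 1163 characters left out ...]
 [ 490. -157.   25.]
{'t': 2.1, 'qpos': array([ 1.27196123e+00,  4.23085975e-01,  1.62988161e+00,  5.52687700e-06,
        1.08861211e+00, -1.90185440e-02]), 'qvel': array([ 0.00121689,  0.00067982, -0.00270369, -0.00167989, -0.00054852,
        0.00064803]), 'joint_torque': array([ 1.16208471e-04, -5.44567609e+01, -2.74039561e+01,  6.44240901e-02,
        1.68811058e-02, -4.06283937e-05]), 'ee_pos': array([172.5948384 , 600.6881698 , 239.69106353]), 'orientation': array([-4.38105889e-01, -3.11089218e+00, -2.13154425e-05]), 'ft_force': array([ 0.35858467, -0.24203676,  0.12518018]), 'moment': array([-0.00877152,  0.04448334,  0.00853889]), 'grasp_force': 0.0, 'width': 87.90739859320574} 17.0
```

View pics/top0.png

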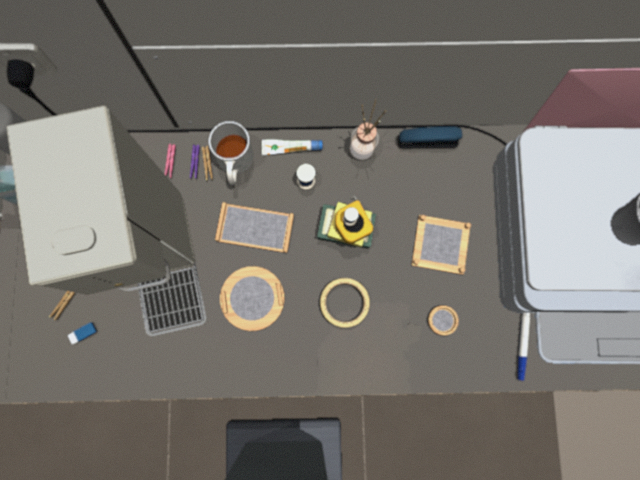

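View pics/scene0.png

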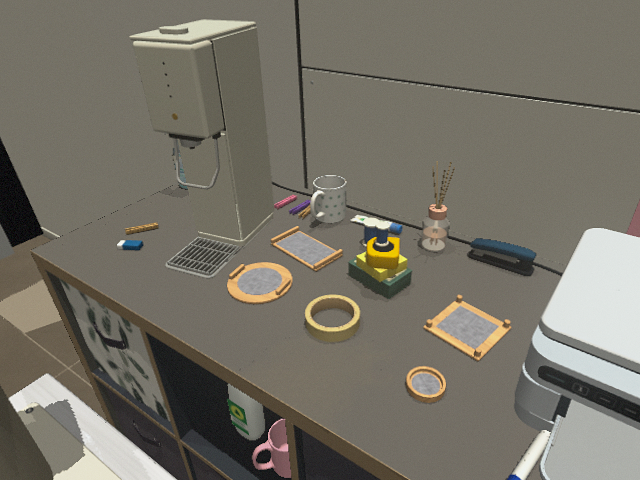

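The two spool candidates are at top (306,177), standing by itself by the toothpaste, and at (351,216), on the yellow tape measure. The one on the stack fits the description ("standing upright on top of the stack"). I'll confirm it in an enlarged crop and measure the bays.

```bash
cat > h.py <<'E'
from workcell import *
import cv2,numpy as np
def cam(n):
    m=camera_model(n); R=cv2.Rodrigues(np.array(m["orientation"],float))[0]
    K=np.array([[m["fx"],0,m["cx"]],[0,m["fy"],m["cy"]],[0,0,1.]])
    return K,np.array(m["dist_coeffs"]),R,np.array(m["origin"])
def proj(n,P):
    K,d,R,o=cam(n); rv=cv2.Rodrigues(R.T)[0]
    return cv2.projectPoints(np.array(P,float).reshape(-1,1,3),rv,-R.T@o,K,d)[0].reshape(-1,2)
def plane(n,px,z):
    K,d,R,o=cam(n)
    u=cv2.undistortPoints(np.array(px,float).reshape(-1,1,2),K,d).reshape(-1,2)
    r=np.c_[u,np.ones(len(u))]@R.T
    return o+r*((z-o[2])/r[:,2:])
def warp(n,im,c,z,half=100,s=.5):
    # output: x up, y left (as top picture)
    N=int(2*half/s); v,u=np.mgrid[0:N,0:N]
    P=np.stack([c[0]+half-v*s,c[1]+half-u*s,np.full(v.shape,float(z))],-1)
    q=proj(n,P).astype(np.float32).reshape(N,N,2)
    return cv2.remap(im,q[...,0],q[...,1],cv2.INTER_CUBIC)
def w2(px,c,half=100,s=.5): return np.array([c[0]+half-px[1]*s,c[1]+half-px[0]*s])
E
python3 - <<'E'
from h import *
ims={n:cv2.imread(f"pics/{n}0.png") for n in("top","scene")}
B=dict(small_dish=((450,-347),13),round_bay=((500,30),6),square_bay=((604,-353),6),long_bay=((645,23),6))
for n in ims:
  get_image(n); rows=[]
  for b,(c,z) in B.items():
    for grey in (0,1):
        im=warp(n,ims[n],c,6); h=cv2.cvtColor(im,cv2.COLOR_BGR2HSV)
        m=((h[...,1]>90)&(h[...,2]>110)&(h[...,0]<25)).astype(np.uint8)*255
        m=cv2.morphologyEx(m,cv2.MORPH_CLOSE,np.ones((9,9)))
        if b=="small_dish" or 1:
            cs,_=cv2.findContours(m,cv2.RETR_EXTERNAL if not grey else cv2.RETR_CCOMP,cv2.CHAIN_APPROX_NONE)
            cs=sorted(cs,key=cv2.contourArea)[::-1]
            if grey: cs=cs[1:]
            if not cs: continue
            r=cv2.minAreaRect(cs[0]); print(n,b,grey,w2(r[0],c).round(1),np.array(r[1])/2,round(r[2],1))
    rows.append(im)
  a=np.vstack([np.hstack(rows[:2]),np.hstack(rows[2:])]); cv2.imwrite(f"pics/bays_{n}.png",cv2.resize(a,(600,600)))
c=(638,-165)
st=[warp("top",ims["top"],c,z,70,.35) for z in(87,56,34)]+[warp("scene",ims["scene"],c,z,70,.35) for z in(87,56,34)]
a=np.vstack([np.hstack(st[:3]),np.hstack(st[3:])]); cv2.imwrite("pics/stack.png",cv2.resize(a,(798,532)))
for n in ims:
  for d in outline_of("fizz_maker",n)[:2]:
    m=d["mask"]; p=np.argwhere(m)[:,::-1]
    r=cv2.boundingRect(p.astype(np.int32)); print(n,d["confidence"],r)
print("fizz top front corners",plane("top",[(28,288),(128,268),(122,113)],443).round(0))
print("tray",plane("top",[(147,334),(206,322)],10).round(0))
E
```

```text
top small_dish 0 [ 451.1 -346. ] [57.91749954 58.25705338] 39.1
top small_dish 1 [ 451.2 -346.2] [46.5 45.5] 0.0
top round_bay 0 [501.   29.3] [126.402771   126.79240417] 67.1
top round_bay 1 [502.6  29.2] [92.25231171 94.33692932] 40.2
top square_bay 0 [ 603.2 -352.2] [107.02245331 107.06037903] 11.2
top square_bay 1 [ 556.5 -318.5] [2. 8.] 90.0
top long_bay 0 [644.9  24.7] [149.19885254  82.30200958] 10.2
top long_bay 1 [644.6  24. ] [130.20500183  75.058815  ] 10.5
scene small_dish 0 [ 454.7 -347.3] [65.12953949 59.07277298] 33.3
scene small_dish 1 [ 452.5 -346.2] [42.5 41. ] 0.0
scene round_bay 0 [501.2  27. ] [130.96687317 127.74701691] 48.1
scene round_bay 1 [502.8  28.8] [88.5 88.5] 0.0
scene square_bay 0 [ 608.  -352.8] [111.5557785  119.92882538] 11.2
scene square_bay 1 [ 604.1 -353.4] [77.85810852 78.3483963 ] 11.3
scene long_bay 0 [649.2  26.2] [162.47323608  93.1373291 ] 10.5
scene long_bay 1 [646.   25.8] [122.04458618  72.8063736 ] 10.3
fizz top front corners [[485. 245. 443.]
 [506. 131. 443.]
 [699. 146. 443.]]
tray [[435. 233.  10.]
 [456. 119.  10.]]
```

View pics/stack.png

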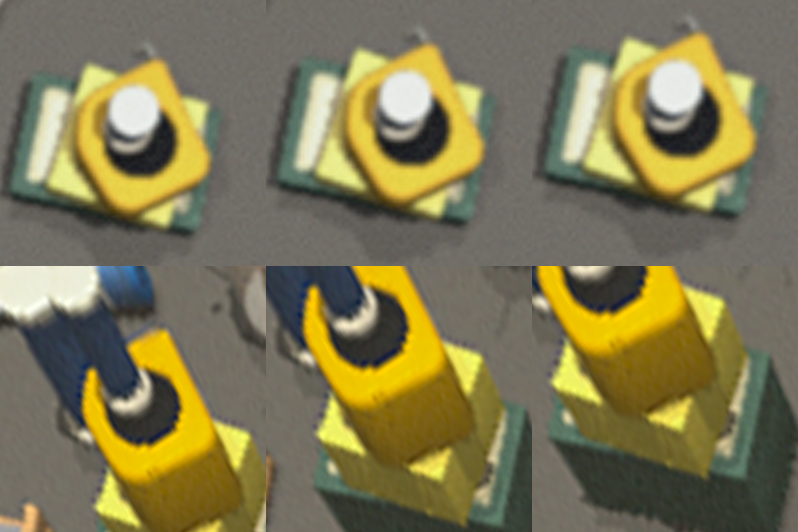

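View pics/bays_top.png

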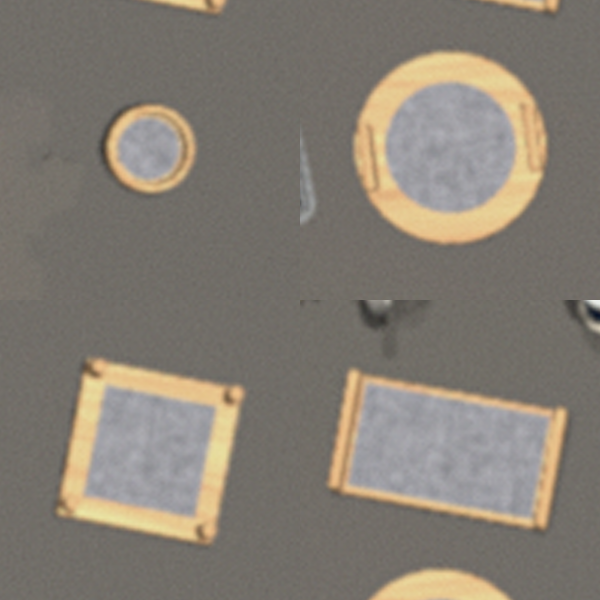

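The crop confirms it: a blue-thread spool with pale flanges stands upright on the black disc of the tape measure (stack.png, around 134,110), at about x 641, y -162, so this is the one meant. The bays crop shows the dish, the disc (cleats turned about +6.5°), the square plate and the long plate (both about -10 to -11°).

Next is a helper for move fractions and the arc around the drinks machine.

```bash
cat >> h.py <<'E'
def pose():
    o=get_obs(); R=cv2.Rodrigues(np.array(o["orientation"]))[0]
    return np.array(o["ee_pos"]),R
def tgt(phi):
    f=np.radians(phi); y=np.array([np.cos(f),np.sin(f),0]); z=np.array([0,0,-1.]); return np.stack([np.cross(y,z),y,z],1)
def go(wps):
    p,R=pose(); print("at",p.round(1),"phi",round(np.degrees(np.arctan2(R[1,1],R[0,1])),2))
    for x,y,z,phi in wps:
        q=np.array([x,y,z],float); T=tgt(phi)
        s=R.T@(q-p)/200; t=np.degrees(cv2.Rodrigues(R.T@T)[0].ravel())/30
        print((x,y,z,phi),s.round(3),t.round(3),"rows",int(np.ceil(max(np.linalg.norm(s)*4,np.linalg.norm(t)*30/8.59))))
        p,R=q,T
E
python3 - <<'E'
from h import *
go([(117,410,240,74),(168,340,250,56),(276,270,250,35),(345,160,250,12),(380,40,250,-8),(400,-130,250,-18),(540,-150,220,-18),(640.7,-161.8,150,-18),(640.7,-161.8,122,-18)])
E
```

```text
at [172.6 600.7 239.7] phi 73.97
(117, 410, 240, 74) [ 0.004 -0.993 -0.002] [-0.     0.    -0.001] rows 4
(168, 340, 250, 56) [-0.342 -0.266 -0.05 ] [0.  0.  0.6] rows 3
(276, 270, 250, 35) [-0.643  0.012  0.   ] [0.  0.  0.7] rows 3
(345, 160, 250, 12) [-0.648 -0.033  0.   ] [0.    0.    0.767] rows 3
(380, 40, 250, -8) [-0.623  0.046  0.   ] [0.    0.    0.667] rows 3
(400, -130, 250, -18) [-0.828  0.217  0.   ] [0.    0.    0.333] rows 4
(540, -150, 220, -18) [0.121 0.697 0.15 ] [0. 0. 0.] rows 3
(640.7, -161.8, 150, -18) [0.099 0.497 0.35 ] [0. 0. 0.] rows 3
(640.7, -161.8, 122, -18) [0.   0.   0.14] [0. 0. 0.] rows 1
```

```bash
python3 -m jog '0 -0.99 0 0 0 0 -1;0 -0.99 0 0 0 0 -1;0 -0.99 0 0 0 0 -1;0 -0.99 0 0 0 0 -1;0 -0.99 0 0 0 0 -1'
python3 -m jog '-0.34 -0.27 -0.05 0 0 0.6 -1;-0.34 -0.27 -0.05 0 0 0.6 -1;-0.34 -0.27 -0.05 0 0 0.6 -1;-0.34 -0.27 -0.05 0 0 0.6 -1'
python3 -m jog '-0.64 0.01 0 0 0 0.7 -1;-0.64 0.01 0 0 0 0.7 -1;-0.64 0.01 0 0 0 0.7 -1;-0.64 0.01 0 0 0 0.7 -1'
python3 -c "
from h import *
go([(345,160,250,12),(380,40,250,-8),(400,-130,250,-18)])"
```

```text
t: 2.8
ee_pos: [115.9, 404.0, 238.6]
orientation: [-0.438, -3.11, 0.009]
ft_force: [0.4, 0.1, 0.1]
width: 87.7
grasp_force: 0.0
t: 3.2
ee_pos: [169.0, 340.3, 250.2]
orientation: [0.921, 3.003, 0.003]
ft_force: [-0.6, 0.7, 0.1]
width: 87.9
grasp_force: 0.0
t: 3.6
ee_pos: [277.9, 269.9, 249.8]
orientation: [1.454, 2.784, 0.001]
ft_force: [0.1, 0.3, 0.2]
width: 88.2
grasp_force: 0.0
at [277.9 269.9 249.8] phi 34.83
(345, 160, 250, 12) [-0.643 -0.039 -0.001] [ 0.002 -0.     0.761] rows 3
(380, 40, 250, -8) [-0.623  0.046  0.   ] [0.    0.    0.667] rows 3
(400, -130, 250, -18) [-0.828  0.217  0.   ] [0.    0.    0.333] rows 4
```

```bash
python3 -m jog '-0.64 -0.04 0 0 0 0.76 -1;-0.64 -0.04 0 0 0 0.76 -1;-0.64 -0.04 0 0 0 0.76 -1;-0.64 -0.04 0 0 0 0.76 -1'
python3 -m jog '-0.62 0.05 0 0 0 0.67 -1;-0.62 0.05 0 0 0 0.67 -1;-0.62 0.05 0 0 0 0.67 -1;-0.62 0.05 0 0 0 0.67 -1'
python3 -m jog '-0.83 0.22 0 0 0 0.33 -1;-0.83 0.22 0 0 0 0.33 -1;-0.83 0.22 0 0 0 0.33 -1;-0.83 0.22 0 0 0 0.33 -1;-0.83 0.22 0 0 0 0.33 -1'
python3 -m jog '0.12 0.7 0.15 0 0 0 -1;0.12 0.7 0.15 0 0 0 -1;0.12 0.7 0.15 0 0 0 -1;0.12 0.7 0.15 0 0 0 -1;0.12 0.7 0.15 0 0 0 -1'
python3 -c "
from h import *
go([(640.7,-161.8,170,-18),(640.7,-161.8,122,-18)])"
```

```text
t: 4.0
ee_pos: [343.7, 159.7, 249.7]
orientation: [1.976, 2.442, 0.001]
ft_force: [0.3, 1.5, -0.0]
width: 88.3
grasp_force: 0.0
t: 4.4
ee_pos: [379.2, 40.8, 249.7]
orientation: [2.37, 2.062, 0.001]
ft_force: [-0.2, 0.4, -1.1]
width: 87.8
grasp_force: 0.0
t: 4.9
ee_pos: [400.1, -129.6, 249.6]
orientation: [2.538, 1.852, 0.001]
ft_force: [0.4, 0.9, 0.9]
width: 87.8
grasp_force: 0.0
t: 5.4
ee_pos: [539.5, -146.4, 218.5]
orientation: [-2.533, -1.854, 0.002]
ft_force: [-0.5, 0.4, -0.2]
width: 88.1
grasp_force: 0.0
at [ 539.5 -146.4  218.5] phi -17.59
(640.7, -161.8, 170, -18) [0.079 0.506 0.241] [-0.006 -0.001  0.013] rows 3
(640.7, -161.8, 122, -18) [0.   0.   0.24] [0. 0. 0.] rows 1
```

```bash
python3 -m jog '0.08 0.5 0.24 0 0 0.01 -1;0.08 0.5 0.24 0 0 0.01 -1;0.08 0.5 0.24 0 0 0.01 -1;0.08 0.5 0.24 0 0 0.01 -1;0.08 0.5 0.24 0 0 0.01 -1;0.08 0.5 0.24 0 0 0.01 -1'
python3 - <<'E'
from h import *
im=get_image("scene")[:,:,::-1]
cv2.imwrite("pics/s1.png",cv2.resize(im[120:320,270:510],(720,600),interpolation=cv2.INTER_CUBIC))
go([(640.7,-161.8,122,-18)])
print(proj("scene",[(640.7,-161.8,z) for z in (87,127)]))
E
```

```text
t: 6.0
ee_pos: [638.3, -164.2, 172.9]
orientation: [2.543, 1.844, 0.0]
ft_force: [0.2, 0.1, 0.7]
width: 87.7
grasp_force: 0.0
at [ 638.6 -164.4  173.1] phi -18.13
(640.7, -161.8, 122, -18) [0.016 0.006 0.255] [ 0.001 -0.    -0.004] rows 2
[[380.72005729 242.57581467]
 [381.71025774 224.18693406]]
```

View pics/s1.png

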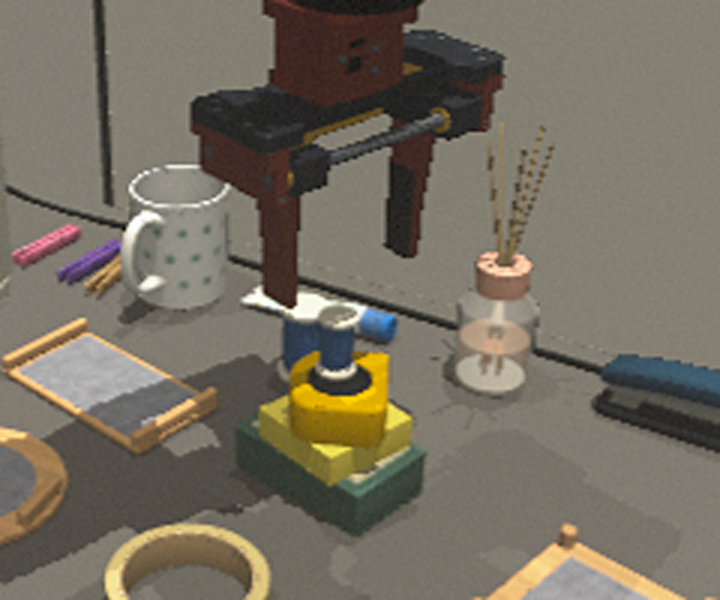

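Crop s1 shows the gripper open above the spool, whose top is at crop (339,318), close to the prediction. The larger look-alike stands behind it at crop (300,340).

```bash
python3 -m jog '0.015 0.005 0.25 0 0 0 -1;0.015 0.005 0.25 0 0 0 -1;0.015 0.005 0.25 0 0 0 -1;0.015 0.005 0.25 0 0 0 -1'
python3 -m jog '0 0 0 0 0 0 1;0 0 0 0 0 0 1;0 0 0 0 0 0 1;0 0 0 0 0 0 1;0 0 0 0 0 0 1;0 0 0 0 0 0 1;0 0 0 0 0 0 1;0 0 0 0 0 0 1'
```

```text
t: 6.45
ee_pos: [642.2, -162.6, 123.8]
orientation: [2.542, 1.843, 0.002]
ft_force: [-0.4, -0.4, 0.2]
width: 88.1
grasp_force: 0.0
t: 7.25
ee_pos: [641.5, -162.2, 121.6]
orientation: [-2.544, -1.844, 0.0]
ft_force: [0.6, 0.8, -0.1]
width: 27.2
grasp_force: 0.0
```

```bash
python3 -m jog '0 0 0 0 0 0 1;0 0 0 0 0 0 1;0 0 0 0 0 0 1'
python3 -m jog '0 0 -0.2 0 0 0 1;0 0 -0.2 0 0 0 1;0 0 -0.2 0 0 0 1'
python3 -c "
from h import *
go([(530,-260,150,-18),(451,-346,80,-35),(451,-346,42,-35)])"
```

```text
t: 7.55
ee_pos: [641.5, -162.2, 121.6]
orientation: [-2.544, -1.844, 0.0]
ft_force: [0.7, -0.3, -0.1]
width: 21.7
grasp_force: 30.0
t: 7.85
ee_pos: [642.1, -162.4, 162.7]
orientation: [2.542, 1.843, 0.002]
ft_force: [0.4, 0.4, -0.4]
width: 21.6
grasp_force: 30.0
at [ 642.1 -162.4  162.7] phi -18.13
(530, -260, 150, -18) [-0.638 -0.381  0.063] [ 0.004 -0.    -0.004] rows 3
(451, -346, 80, -35) [-0.531 -0.243  0.35 ] [0.    0.    0.567] rows 3
(451, -346, 42, -35) [0.   0.   0.19] [0. 0. 0.] rows 1
```

```bash
python3 - <<'E'
from h import *
im=get_image("scene")[:,:,::-1]
t=get_image("top")[:,:,::-1]
a=cv2.resize(im[150:270,330:430],(500,600),interpolation=cv2.INTER_CUBIC)
b=cv2.resize(t[170:270,300:350],(300,600),interpolation=cv2.INTER_CUBIC)
cv2.imwrite("pics/s2.png",np.hstack([a,b]))
E
```

```text
(no output)
```

View pics/s2.png

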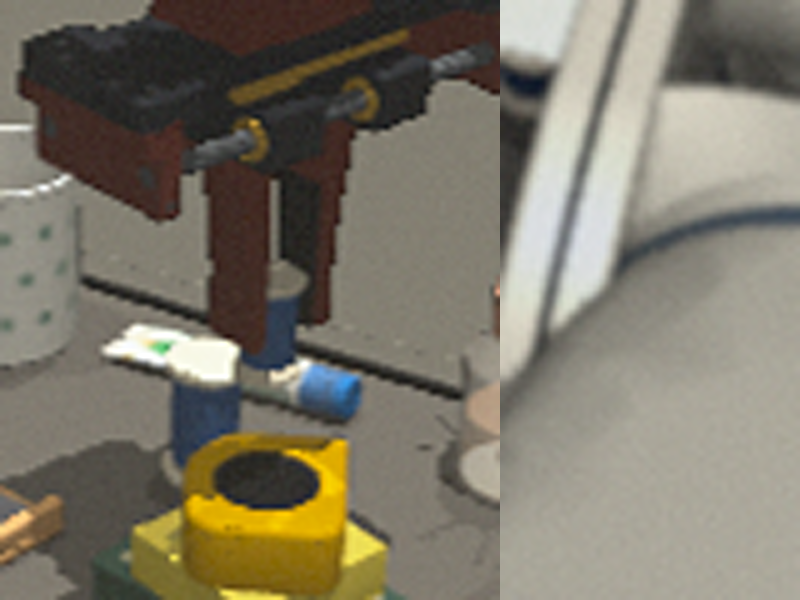

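The spool is held upright and centred between the fingers (crop s2, around 275,320), and the measure stays put below it. Next is the dish.

```bash
python3 -m jog '-0.64 -0.38 0.06 0 0 0 1;-0.64 -0.38 0.06 0 0 0 1;-0.64 -0.38 0.06 0 0 0 1;-0.64 -0.38 0.06 0 0 0 1;-0.64 -0.38 0.06 0 0 0 1'
python3 -m jog '-0.53 -0.24 0.33 0 0 0.5 1;-0.53 -0.24 0.33 0 0 0.5 1;-0.53 -0.24 0.33 0 0 0.5 1;-0.53 -0.24 0.33 0 0 0.5 1;-0.53 -0.24 0.33 0 0 0.5 1;-0.53 -0.24 0.33 0 0 0.5 1'
python3 -c "
from h import *
go([(451,-346,42,-34)])
im=get_image('scene')[:,:,::-1]
cv2.imwrite('pics/s3.png',cv2.resize(im[280:420,370:490],(514,600),interpolation=cv2.INTER_CUBIC))"
```

```text
t: 8.45
ee_pos: [528.3, -260.7, 148.8]
orientation: [-2.545, -1.839, 0.001]
ft_force: [0.8, 0.6, 0.1]
width: 21.4
grasp_force: 30.0
t: 9.05
ee_pos: [452.6, -345.4, 84.2]
orientation: [2.76, 1.497, 0.001]
ft_force: [0.9, 0.5, -1.1]
width: 21.4
grasp_force: 30.0
at [ 452.6 -345.4   84.2] phi -33.04
(451, -346, 42, -34) [-0.007 -0.005  0.211] [ 0.003 -0.     0.032] rows 1
```

View pics/s3.png

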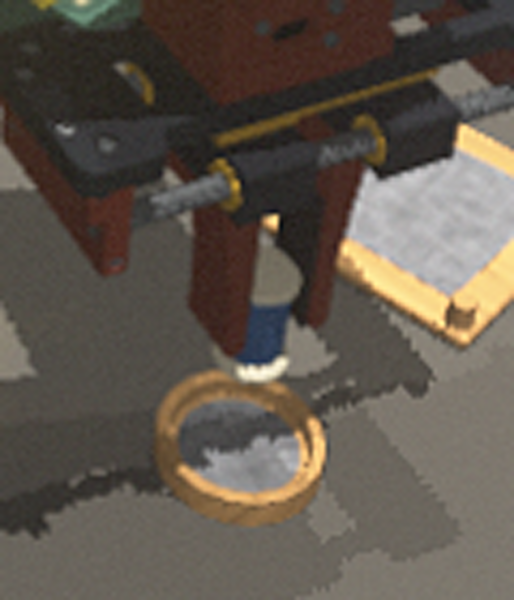

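```bash
python3 -m jog '-0.005 0 0.21 0 0 0 1;-0.005 0 0.21 0 0 0 1;-0.005 0 0.21 0 0 0 1;-0.005 0 0.21 0 0 0 1'
python3 -m jog '0 0 0 0 0 0 1;0 0 0.003 0 0 0 1'
```

```text
t: 9.5
ee_pos: [451.4, -346.9, 43.1]
orientation: [2.761, 1.496, 0.001]
ft_force: [-0.9, -0.4, 0.6]
width: 21.3
grasp_force: 30.0
t: 9.7
ee_pos: [451.0, -347.3, 42.4]
orientation: [2.761, 1.495, 0.001]
ft_force: [-0.2, -0.2, -0.7]
width: 21.9
grasp_force: 30.0
```

```bash
python3 -m jog '0 0 0.006 0 0 0 1;0 0 0.006 0 0 0 1;0 0 0.006 0 0 0 1'
python3 -m jog '0 0 0 0 0 0 0.6;0 0 0 0 0 0 0.3;0 0 0 0 0 0 0;0 0 0 0 0 0 0;0 0 0 0 0 0 -0.2;0 0 0 0 0 0 -0.2'
python3 -m jog '0 0 -0.3 0 0 0 -1;0 0 -0.3 0 0 0 -1;0 0 -0.6 0 0 0 -1;0 0 -0.6 0 0 0 -1;0 0 -0.6 0 0 0 -1'
python3 -m jog '0.4 0.9 -0.2 0 0 0 -1;0.4 0.9 -0.2 0 0 0 -1;0.4 0.9 -0.2 0 0 0 -1;0.4 0.9 -0.2 0 0 0 -1;0.4 0.9 -0.2 0 0 0 -1'
python3 - <<'E'
from h import *
s=get_image("scene")[:,:,::-1]; t=get_image("top")[:,:,::-1]
c=(638,-165)
for f,n in((pinpoint,"top"),(pinpoint,"scene")):
  K,d,R,o=cam(n)
  for x in("measure","spool"): 
    for r in f(x,n)[:2]: print(x,n,round(r["confidence"],2),(R@r["xyz"]+o).round(1))
a=warp("top",t,c,87,60,.3)
h=cv2.cvtColor(a,cv2.COLOR_BGR2HSV); np.save("a.npy",a)
b=cv2.resize(s[340:420,370:480],(550,400),interpolation=cv2.INTER_CUBIC)
cv2.imwrite("pics/s4.png",np.hstack([cv2.resize(a,(400,400)),b])[:, :800])
go([])
E
```

```text
t: 10.0
ee_pos: [450.3, -346.9, 40.0]
orientation: [2.763, 1.496, 0.0]
ft_force: [-0.0, -0.4, -0.7]
width: 21.7
grasp_force: 30.0
t: 10.6
ee_pos: [450.3, -346.8, 39.9]
orientation: [-2.763, -1.496, 0.0]
ft_force: [0.7, 0.1, 0.8]
width: 52.2
grasp_force: 0.0
t: 11.1
ee_pos: [451.4, -347.7, 162.0]
orientation: [2.759, 1.494, 0.003]
ft_force: [-0.6, 0.2, 0.3]
width: 86.9
grasp_force: 0.0
t: 11.6
ee_pos: [650.0, -378.4, 198.9]
orientation: [2.758, 1.497, 0.004]
ft_force: [0.5, -0.8, -0.1]
width: 88.3
grasp_force: 0.0
measure top 0.81 [ 639.  -166.9   55.9]
spool top 0.68 [741.  -85.3  -2.7]
measure scene 0.62 [ 644.9 -164.8   53.4]
spool scene 0.78 [744.6 -80.2  -2.5]
spool scene 0.77 [ 451.  -347.4    5.6]
at [ 642.9 -377.9  198.7] phi -33.17
```

View pics/s4.png

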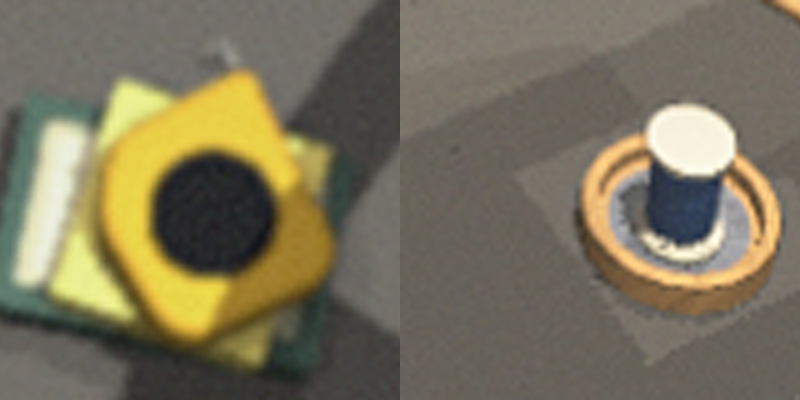

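The spool stands upright in the dish (right half, around 690,200). The measure's sides give φ of about -61.5°, its hook is at (225,52) and its origin is near (640,-166.5).

```bash
python3 - <<'E'
from h import *
a=np.load("a.npy"); h=cv2.cvtColor(a,cv2.COLOR_BGR2HSV)
m=((h[...,0]>17)&(h[...,0]<27)&(h[...,1]>175)).astype(np.uint8)
cs=max(cv2.findContours(m,0,2)[0],key=cv2.contourArea); r=cv2.minAreaRect(cs); print(r[2],np.array(r[1])*.3,w2(r[0],(638,-165),60,.3))
go([(641,-260,150,-47),(640,-166.5,130,-61.5),(640,-166.5,79,-61.5)])
E
```

```text
62.850318908691406 [67.51661682 61.78070984] [ 632.49146423 -166.66335754]
at [ 642.9 -377.9  198.7] phi -33.17
(641, -260, 150, -47) [ 0.488 -0.33   0.244] [-0.005  0.001  0.461] rows 3
(640, -166.5, 130, -61.5) [ 0.315 -0.345  0.1  ] [0.    0.    0.483] rows 2
(640, -166.5, 79, -61.5) [0.    0.    0.255] [0. 0. 0.] rows 2
```

```bash
python3 -m jog '0.49 -0.33 0.24 0 0 0.46 -1;0.49 -0.33 0.24 0 0 0.46 -1;0.49 -0.33 0.24 0 0 0.46 -1;0.49 -0.33 0.24 0 0 0.46 -1'
python3 -m jog '0.31 -0.35 0.1 0 0 0.51 -1;0.31 -0.35 0.1 0 0 0.51 -1;0.31 -0.35 0.1 0 0 0.51 -1;0.31 -0.35 0.1 0 0 0.51 -1;0.31 -0.35 0.1 0 0 0.51 -1'
python3 -c "
from h import *
go([(638.5,-165.5,78.5,-62.5)])"
```

```text
t: 12.3
ee_pos: [640.6, -256.4, 149.9]
orientation: [-2.917, -1.155, 0.005]
ft_force: [-0.1, 0.2, 0.4]
width: 87.7
grasp_force: 0.0
t: 12.8
ee_pos: [641.0, -168.3, 132.7]
orientation: [3.049, 0.754, 0.002]
ft_force: [-0.5, 0.1, -0.0]
width: 88.0
grasp_force: 0.0
at [ 641.  -168.3  132.7] phi -62.23
(638.5, -165.5, 78.5, -62.5) [-0.005 -0.018  0.271] [ 0.003 -0.002  0.009] rows 2
```

```bash
python3 -m jog '-0.005 -0.015 0.15 0 0 0 -1;-0.005 -0.015 0.15 0 0 0 -1;-0.005 -0.015 0.265 0 0 0 -1;-0.005 -0.015 0.265 0 0 0 -1;-0.005 -0.015 0.265 0 0 0 -1'
python3 -m jog '0 0 0 0 0 0 1;0 0 0 0 0 0 1;0 0 0 0 0 0 1;0 0 0 0 0 0 1;0 0 0 0 0 0 1;0 0 0 0 0 0 1'
python3 -m jog '0 0 -0.02 0 0 0 1;0 0 -0.1 0 0 0 1;0 0 -0.35 0 0 0 1;0 0 -0.35 0 0 0 1;0 0 -0.35 0 0 0 1'
python3 -c "
from h import *
go([(600,-60,150,-35),(550,10,110,-8),(501.5,29,60,6.6),(501.5,29,29.5,6.6)])"
```

```text
t: 13.3
ee_pos: [638.3, -165.3, 79.4]
orientation: [-3.05, -0.753, 0.001]
ft_force: [0.4, 0.0, 0.1]
width: 87.4
grasp_force: 0.0
t: 13.9
ee_pos: [638.7, -164.6, 79.5]
orientation: [3.049, 0.754, 0.001]
ft_force: [-1.0, -1.1, 5.6]
width: 59.9
grasp_force: 30.0
t: 14.4
ee_pos: [639.2, -164.6, 151.1]
orientation: [3.048, 0.753, 0.005]
ft_force: [-0.7, -0.5, -1.0]
width: 59.7
grasp_force: 30.0
at [ 639.2 -164.6  151.1] phi -62.23
(600, -60, 150, -35) [ 0.07  -0.554  0.005] [ 0.005 -0.004 -0.908] rows 4
(550, 10, 110, -8) [ 0.143 -0.406  0.2  ] [ 0.   0.  -0.9] rows 4
(501.5, 29, 60, 6.6) [ 0.06  -0.253  0.25 ] [ 0.     0.    -0.487] rows 2
(501.5, 29, 29.5, 6.6) [0.    0.    0.152] [0. 0. 0.] rows 1
```

```bash
python3 -m jog '0.07 -0.55 0 0 0 -0.91 1;0.07 -0.55 0 0 0 -0.91 1;0.07 -0.55 0 0 0 -0.91 1;0.07 -0.55 0 0 0 -0.91 1;0.07 -0.55 0 0 0 -0.91 1'
python3 -m jog '0.14 -0.41 0.2 0 0 -0.9 1;0.14 -0.41 0.2 0 0 -0.9 1;0.14 -0.41 0.2 0 0 -0.9 1;0.14 -0.41 0.2 0 0 -0.9 1;0.14 -0.41 0.2 0 0 -0.9 1'
python3 -m jog '0.06 -0.25 0.25 0 0 -0.49 1;0.06 -0.25 0.25 0 0 -0.49 1;0.06 -0.25 0.25 0 0 -0.49 1;0.06 -0.25 0.25 0 0 -0.49 1;0.06 -0.25 0.25 0 0 -0.49 1'
python3 - <<'E'
from h import *
s=get_image("scene")[:,:,::-1]; t=get_image("top")[:,:,::-1]
go([(501.5,29,30,6.6)])
a=cv2.resize(s[190:310,200:320],(600,600),interpolation=cv2.INTER_CUBIC)
cv2.imwrite("pics/s5.png",a)
E
```

```text
t: 14.9
ee_pos: [599.3, -60.7, 148.4]
orientation: [-2.787, -1.449, 0.001]
ft_force: [0.5, 0.3, -2.0]
width: 59.5
grasp_force: 30.0
t: 15.4
ee_pos: [549.5, 8.3, 109.1]
orientation: [2.375, 2.055, 0.001]
ft_force: [0.0, -0.4, -0.8]
width: 59.7
grasp_force: 30.0
t: 15.9
ee_pos: [503.1, 27.5, 60.1]
orientation: [2.09, 2.342, 0.004]
ft_force: [-0.3, -0.7, -1.0]
width: 59.7
grasp_force: 30.0
at [502.5  27.7  59.9] phi 6.61
(501.5, 29, 30, 6.6) [ 0.007 -0.004  0.15 ] [0.006 0.001 0.   ] rows 1
```

View pics/s5.png

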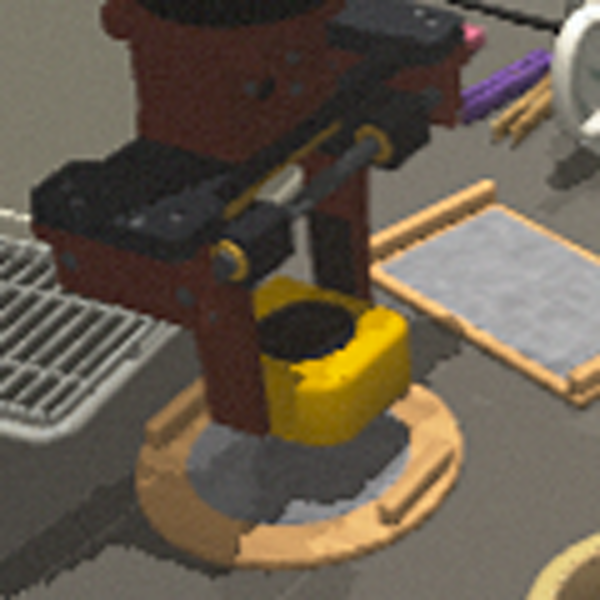

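The measure hangs level over the disc (crop s5), its length between the cleats at about (180,410) and (420,480). I'll lower it.

```bash
python3 -m jog '0.007 -0.004 0.13 0 0 0 1;0.007 -0.004 0.147 0 0 0 1;0.007 -0.004 0.147 0 0 0 1;0.007 -0.004 0.152 0 0 0 1;0.007 -0.004 0.152 0 0 0 1'
python3 -m jog '0 0 0 0 0 0 0;0 0 0 0 0 0 -1;0 0 0 0 0 0 -1;0 0 0 0 0 0 -1;0 0 0 0 0 0 -1;0 0 -0.1 0 0 0 -1;0 0 -0.3 0 0 0 -1;0 0 -0.3 0 0 0 -1'
python3 -c "
from h import *
go([(420,-110,140,-5)])"
```

```text
t: 16.5
ee_pos: [500.0, 29.4, 29.0]
orientation: [2.086, 2.348, 0.001]
ft_force: [0.1, -0.5, -1.1]
width: 59.7
grasp_force: 30.0
t: 17.3
ee_pos: [502.0, 29.5, 91.9]
orientation: [2.083, 2.345, 0.007]
ft_force: [0.7, 0.0, -0.4]
width: 87.6
grasp_force: 0.0
at [502.   29.5  91.9] phi 6.77
(420, -110, 140, -5) [-0.645 -0.488 -0.243] [ 0.012 -0.     0.392] rows 4
```

```bash
python3 -m jog '-0.65 -0.3 -0.45 0 0 0.4 -1;-0.65 -0.3 -0.45 0 0 0.4 -1;-0.65 -0.3 -0.45 0 0 0.4 -1;-0.65 -0.3 -0.45 0 0 0.4 -1;-0.65 -0.3 -0.45 0 0 0.4 -1'
python3 -m jog '-0.75 0 0 0 0 0.4 -1;-0.75 0 0 0 0 0.4 -1;-0.75 0 0 0 0 0.4 -1;-0.75 0 0 0 0 0.4 -1;-0.75 0 0 0 0 0.4 -1'
python3 - <<'E'
from h import *
s=get_image("scene")[:,:,::-1]; t=get_image("top")[:,:,::-1]
for n in("top","scene"):
  K,d,R,o=cam(n)
  for x in("measure","notes","tin","round_bay"): 
    for r in pinpoint(x,n)[:2]: print(x,n,round(r["confidence"],2),(R@r["xyz"]+o).round(1))
c=(638,-165)
def rect(a,m,c,half=60):
  cs=max(cv2.findContours(m.astype(np.uint8),0,2)[0],key=cv2.contourArea); r=cv2.minAreaRect(cs); print(round(r[2],1),(np.array(r[1])*.3).round(1),w2(r[0],c,half,.3).round(1))
a=warp("top",t,c,56,60,.3); h=cv2.cvtColor(a,cv2.COLOR_BGR2HSV)
rect(a,(h[...,0]>20)&(h[...,0]<35)&(h[...,1]>90),c)
c2=(501.5,29); b=warp("top",t,c2,37,60,.3); h=cv2.cvtColor(b,cv2.COLOR_BGR2HSV)
rect(b,(h[...,0]>17)&(h[...,0]<30)&(h[...,1]>175),c2)
b=warp("top",t,c2,6,70,.35)
cv2.imwrite("pics/s6.png",np.hstack([a,b]))
go([(640,-165,110,-13),(640,-165,56,-13)])
E
```

```text
t: 17.8
ee_pos: [455.4, -108.6, 179.6]
orientation: [2.322, 2.112, 0.002]
ft_force: [0.4, 0.3, -0.2]
width: 87.8
grasp_force: 0.0
t: 18.3
ee_pos: [441.0, -255.9, 177.1]
orientation: [-2.529, -1.86, 0.001]
ft_force: [-0.0, 0.6, -1.2]
width: 87.8
grasp_force: 0.0
measure top 0.79 [496.7  31.    3.4]
measure top 0.45 [ 635.  -162.4    1.2]
notes top 0.91 [ 640.6 -166.2   31. ]
tin top 0.97 [ 637.3 -164.4   -1.5]
measure scene 0.57 [503.4  31.1   0.6]
tin scene 0.72 [ 644.3 -161.2    3.2]
tin scene 0.35 [ 601.5 -351.8    0.8]
round_bay scene 0.88 [504.3  34.6  -2.8]
18.4 [70.6 75. ] [ 636.1 -163.5]
83.7 [58.3 64.6] [499.6  23.6]
at [ 441.7 -255.6  178.6] phi -17.18
(640, -165, 110, -13) [0.726 0.814 0.343] [ 0.     0.    -0.139] rows 5
(640, -165, 56, -13) [0.   0.   0.27] [0. 0. 0.] rows 2
```

View pics/s6.png

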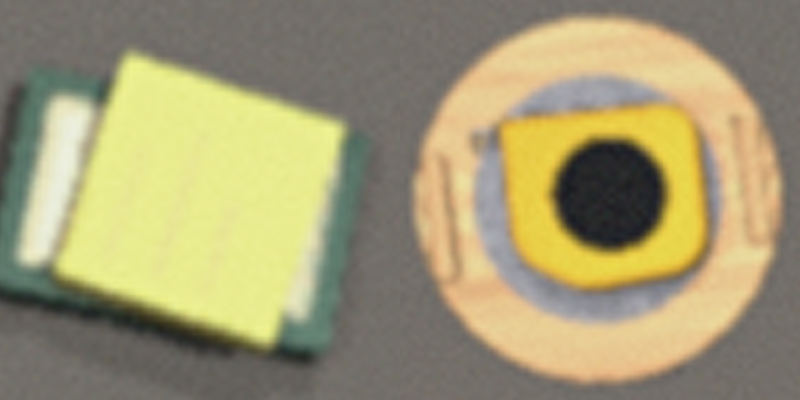

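The left crop shows the note block clear on the tin, corners (128,52), (345,125), (272,345), (55,272): centre (638.5,-165), φ -18.6°. The right crop shows the measure on the disc between the cleats, about 2 mm off centre and in line.

```bash
python3 -c "
from h import *
go([(638.5,-165,110,-18.6),(638.5,-165,55.5,-18.6)])"
python3 -m jog '0.73 0.8 0.3 0 0 0.047 -1;0.73 0.8 0.3 0 0 0.047 -1;0.73 0.8 0.3 0 0 0.047 -1;0.73 0.8 0.3 0 0 0.047 -1;0.73 0.8 0.3 0 0 0.047 -1;0.73 0.8 0.3 0 0 0.047 -1;0.73 0.8 0.3 0 0 0.047 -1;0.73 0.8 0.3 0 0 0.047 -1'
python3 -c "
from h import *
go([(638.5,-165,55.5,-18.6)])"
```

```text
at [ 441.7 -255.6  178.6] phi -17.18
(638.5, -165, 110, -18.6) [0.724 0.806 0.343] [0.    0.    0.047] rows 5
(638.5, -165, 55.5, -18.6) [0.    0.    0.272] [0. 0. 0.] rows 2
t: 19.6
ee_pos: [636.4, -164.5, 118.7]
orientation: [-2.552, -1.831, 0.001]
ft_force: [-1.2, 0.3, 0.5]
width: 87.3
grasp_force: 0.0
at [ 636.4 -164.5  118.7] phi -18.67
(638.5, -165, 55.5, -18.6) [0.001 0.011 0.316] [-0.001  0.    -0.002] rows 2
```

```bash
python3 -m jog '0 0.01 0.2 0 0 0 -1;0 0.01 0.2 0 0 0 -1;0 0.01 0.315 0 0 0 -1;0 0.01 0.315 0 0 0 -1;0 0.01 0.315 0 0 0 -1;0 0.01 0.315 0 0 0 -1'
python3 -m jog '0 0 0 0 0 0 1;0 0 0 0 0 0 1;0 0 0 0 0 0 1;0 0 0 0 0 0 1;0 0 0 0 0 0 1'
python3 -m jog '0 0 -0.02 0 0 0 1;0 0 -0.1 0 0 0 1;0 0 -0.35 0 0 0 1;0 0 -0.35 0 0 0 1;0 0 -0.35 0 0 0 1'
python3 -c "
from h import *
go([(615,-300,110,-14),(603.3,-352.4,60,-11.2),(603.3,-352.4,28,-11.2)])"
```

```text
t: 20.2
ee_pos: [639.9, -165.2, 57.2]
orientation: [2.551, 1.831, 0.002]
ft_force: [-0.5, -0.1, -1.2]
width: 87.5
grasp_force: 0.0
t: 20.7
ee_pos: [639.6, -164.7, 56.1]
orientation: [2.552, 1.832, 0.0]
ft_force: [-1.1, 0.2, 6.1]
width: 69.2
grasp_force: 30.0
t: 21.2
ee_pos: [640.5, -165.0, 127.7]
orientation: [2.55, 1.831, 0.004]
ft_force: [-0.0, 0.1, -1.4]
width: 68.8
grasp_force: 30.0
at [ 640.5 -165.   127.7] phi -18.64
(615, -300, 110, -14) [-0.68   0.095  0.089] [ 0.007 -0.    -0.155] rows 3
(603.3, -352.4, 60, -11.2) [-0.268  0.007  0.25 ] [ 0.     0.    -0.093] rows 2
(603.3, -352.4, 28, -11.2) [0.   0.   0.16] [0. 0. 0.] rows 1
```

```bash
python3 -m jog '-0.68 0.095 0.09 0 0 -0.155 1;-0.68 0.095 0.09 0 0 -0.155 1;-0.68 0.095 0.09 0 0 -0.155 1;-0.68 0.095 0.09 0 0 -0.155 1;-0.68 0.095 0.09 0 0 -0.155 1'
python3 -m jog '-0.27 0.005 0.25 0 0 -0.093 1;-0.27 0.005 0.25 0 0 -0.093 1;-0.27 0.005 0.25 0 0 -0.093 1;-0.27 0.005 0.25 0 0 -0.093 1;-0.27 0.005 0.25 0 0 -0.093 1'
python3 - <<'E'
from h import *
s=get_image("scene")[:,:,::-1]
go([(603.3,-352.4,28.5,-11.2)])
cv2.imwrite("pics/s7.png",cv2.resize(s[240:370,400:540],(646,600),interpolation=cv2.INTER_CUBIC))
E
```

```text
t: 21.7
ee_pos: [612.7, -299.9, 106.0]
orientation: [-2.475, -1.93, 0.001]
ft_force: [0.1, -1.2, -0.7]
width: 68.5
grasp_force: 30.0
t: 22.2
ee_pos: [602.7, -351.2, 58.3]
orientation: [2.427, 1.994, 0.001]
ft_force: [-0.2, -0.6, -1.4]
width: 69.0
grasp_force: 30.0
at [ 602.8 -351.3   58.5] phi -11.16
(603.3, -352.4, 28.5, -11.2) [-0.005  0.003  0.15 ] [0.002 0.    0.001] rows 1
```

View pics/s7.png

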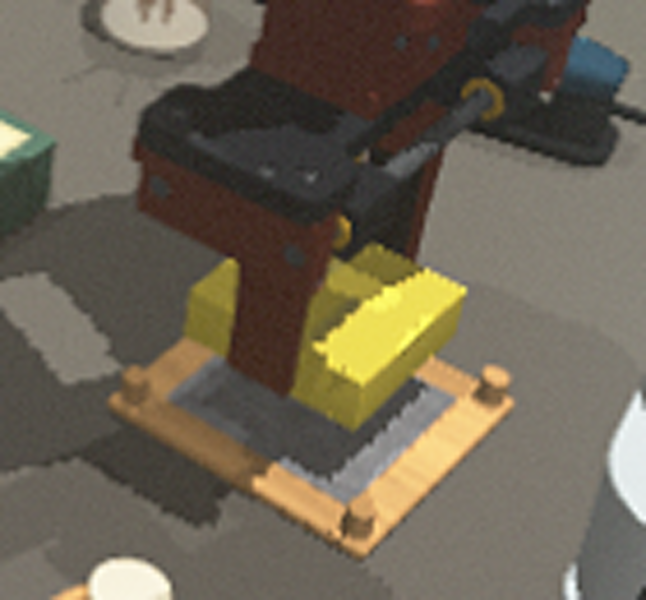

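The note block hangs square over the plate, inside the four posts (crop s7). Lowering it now.

```bash
python3 -m jog '-0.005 0.003 0.12 0 0 0 1;-0.005 0.003 0.145 0 0 0 1;-0.005 0.003 0.145 0 0 0 1;-0.005 0.003 0.152 0 0 0 1;-0.005 0.003 0.152 0 0 0 1'
python3 -m jog '0 0 0 0 0 0 0;0 0 0 0 0 0 -1;0 0 0 0 0 0 -1;0 0 0 0 0 0 -1;0 0 0 0 0 0 -1;0 0 -0.1 0 0 0 -1;0 0 -0.5 0 0 0 -1;0 0 -0.5 0 0 0 -1'
python3 -m jog '0.2 -0.9 -0.2 0 0 0 -1;0.2 -0.9 -0.2 0 0 0 -1;0.2 -0.9 -0.2 0 0 0 -1;0.2 -0.9 -0.2 0 0 0 -1;0.2 -0.9 -0.2 0 0 0 -1;0.2 -0.9 -0.2 0 0 0 -1'
python3 - <<'E'
from h import *
s=get_image("scene")[:,:,::-1]; t=get_image("top")[:,:,::-1]
for n in("top","scene"):
  K,d,R,o=cam(n)
  for x in("notes","tin"): 
    for r in pinpoint(x,n)[:2]: print(x,n,round(r["confidence"],2),(R@r["xyz"]+o).round(1))
def rect(a,m,c,half,s):
  m=cv2.morphologyEx(m.astype(np.uint8),cv2.MORPH_CLOSE,np.ones((15,15)))
  cs=max(cv2.findContours(m,0,2)[0],key=cv2.contourArea); r=cv2.minAreaRect(cs); print(round(r[2],1),(np.array(r[1])*s).round(1),w2(r[0],c,half,s).round(1))
c=(638,-165); a=warp("top",t,c,34,70,.35); h=cv2.cvtColor(a,cv2.COLOR_BGR2HSV)
rect(a,((h[...,0]>50)&(h[...,0]<90)&(h[...,1]>60)),c,70,.35)
c2=(603.5,-352.5); b=warp("top",t,c2,28,70,.35); h=cv2.cvtColor(b,cv2.COLOR_BGR2HSV)
rect(b,(h[...,0]>24)&(h[...,0]<35)&(h[...,1]>90),c2,70,.35)
cv2.imwrite("pics/s8.png",np.hstack([a,b]))
go([])
E
```

```text
t: 22.75
ee_pos: [602.6, -353.3, 27.7]
orientation: [2.427, 1.994, 0.0]
ft_force: [-0.9, -0.2, -0.7]
width: 69.0
grasp_force: 30.0
t: 23.55
ee_pos: [603.3, -354.0, 131.2]
orientation: [2.425, 1.992, 0.002]
ft_force: [0.4, -0.3, -0.2]
width: 87.7
grasp_force: 0.0
t: 24.15
ee_pos: [434.0, -279.7, 168.9]
orientation: [2.426, 1.992, 0.001]
ft_force: [0.9, -0.1, 0.3]
width: 87.7
grasp_force: 0.0
notes top 0.75 [ 604.8 -352.4    2.3]
tin top 0.67 [ 638.4 -162.5   -2.2]
notes scene 0.81 [ 603.2 -355.     7.8]
tin scene 0.8 [ 644.4 -161.9    1.6]
12.4 [103.3  67.8] [ 637.3 -159.6]
11.6 [73.9 72.8] [ 602.  -352.7]
at [ 434.2 -279.5  166.8] phi -11.19
```

View pics/s8.png

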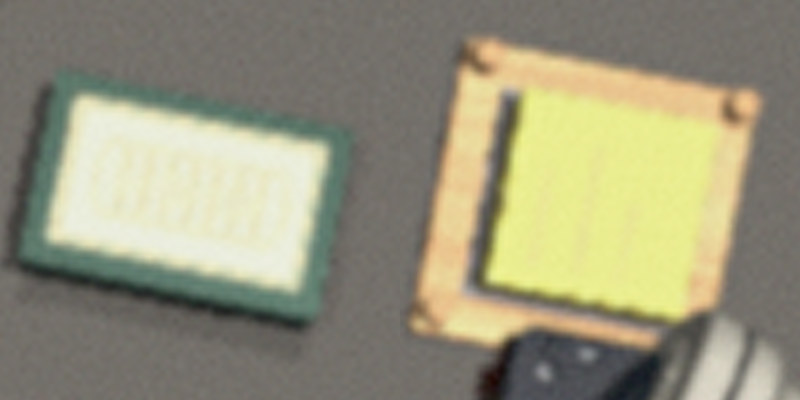

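Right crop: the notes lie square on the plate between the posts, about 1–2 mm off centre. Left crop: the tin has corners (62,73), (350,132), (315,325), (25,262), so its centre is about (638.5,-161) and φ -12.2°.

```bash
python3 -m jog '0 0 0 0 0 0 -1'; python3 -c "
from h import *
go([(560,-200,120,-12.2),(638.5,-161.2,80,-12.2),(638.5,-161.2,26,-12.2)])"
```

```text
t: 24.55
ee_pos: [433.8, -279.3, 166.7]
orientation: [-2.427, -1.994, 0.0]
ft_force: [1.0, -0.1, 0.1]
width: 87.9
grasp_force: 0.0
at [ 433.8 -279.3  166.7] phi -11.19
(560, -200, 120, -12.2) [0.511 0.542 0.233] [-0.001 -0.     0.034] rows 4
(638.5, -161.2, 80, -12.2) [0.273 0.343 0.2  ] [0. 0. 0.] rows 2
(638.5, -161.2, 26, -12.2) [0.   0.   0.27] [0. 0. 0.] rows 2
```

```bash
python3 -m jog '0.51 0.54 0.23 0 0 0.034 -1;0.51 0.54 0.23 0 0 0.034 -1;0.51 0.54 0.23 0 0 0.034 -1;0.51 0.54 0.23 0 0 0.034 -1;0.51 0.54 0.23 0 0 0.034 -1'
python3 -m jog '0.27 0.34 0.2 0 0 0 -1;0.27 0.34 0.2 0 0 0 -1;0.27 0.34 0.2 0 0 0 -1;0.27 0.34 0.2 0 0 0 -1;0.27 0.34 0.2 0 0 0 -1;0.27 0.34 0.2 0 0 0 -1'
python3 -c "
from h import *
go([(638.5,-161.2,26,-12.2)])"
```

```text
t: 25.05
ee_pos: [559.7, -199.0, 119.9]
orientation: [-2.442, -1.974, 0.002]
ft_force: [-0.7, -0.6, -0.7]
width: 88.0
grasp_force: 0.0
t: 25.65
ee_pos: [636.1, -162.9, 82.0]
orientation: [2.446, 1.97, 0.0]
ft_force: [0.9, 0.7, 1.1]
width: 87.4
grasp_force: 0.0
at [ 636.1 -162.9   82. ] phi -12.31
(638.5, -161.2, 26, -12.2) [0.011 0.01  0.28 ] [ 0.001  0.    -0.004] rows 2
```

```bash
python3 -m jog '0.01 0.01 0.15 0 0 0 -1;0.01 0.01 0.15 0 0 0 -1;0.01 0.01 0.28 0 0 0 -1;0.01 0.01 0.28 0 0 0 -1;0.01 0.01 0.28 0 0 0 -1;0.01 0.01 0.28 0 0 0 -1'
python3 -m jog '0 0 0 0 0 0 1;0 0 0 0 0 0 1;0 0 0 0 0 0 1;0 0 0 0 0 0 1;0 0 0 0 0 0 1;0 0 0 0 0 0 1'
python3 -m jog '0 0 -0.02 0 0 0 1;0 0 -0.1 0 0 0 1;0 0 -0.3 0 0 0 1;0 0 -0.3 0 0 0 1;0 0 -0.3 0 0 0 1'
python3 -c "
from h import *
go([(644.8,-30,85,-11),(644.8,24.3,62,-10.3),(644.8,24.3,32.5,-10.3)])"
```

```text
t: 26.25
ee_pos: [640.1, -160.6, 26.6]
orientation: [2.445, 1.971, 0.001]
ft_force: [-0.2, -0.6, 0.0]
width: 88.0
grasp_force: 0.0
t: 26.85
ee_pos: [639.9, -160.3, 25.7]
orientation: [2.445, 1.972, 0.001]
ft_force: [-1.0, 0.4, 5.9]
width: 68.1
grasp_force: 30.0
t: 27.35
ee_pos: [640.2, -160.4, 86.7]
orientation: [2.444, 1.971, 0.002]
ft_force: [-0.8, -0.1, -2.5]
width: 67.9
grasp_force: 30.0
at [ 640.2 -160.4   86.7] phi -12.22
(644.8, -30, 85, -11) [ 0.642 -0.116  0.008] [ 0.005  0.    -0.041] rows 3
(644.8, 24.3, 62, -10.3) [ 0.267 -0.052  0.115] [ 0.     0.    -0.023] rows 2
(644.8, 24.3, 32.5, -10.3) [0.    0.    0.148] [0. 0. 0.] rows 1
```

```bash
python3 -m jog '0.64 -0.115 0.01 0 0 -0.04 1;0.64 -0.115 0.01 0 0 -0.04 1;0.64 -0.115 0.01 0 0 -0.04 1;0.64 -0.115 0.01 0 0 -0.04 1;0.64 -0.115 0.01 0 0 -0.04 1'
python3 -m jog '0.27 -0.05 0.115 0 0 -0.023 1;0.27 -0.05 0.115 0 0 -0.023 1;0.27 -0.05 0.115 0 0 -0.023 1;0.27 -0.05 0.115 0 0 -0.023 1;0.27 -0.05 0.115 0 0 -0.023 1;0.27 -0.05 0.115 0 0 -0.023 1'
python3 - <<'E'
from h import *
s=get_image("scene")[:,:,::-1]
go([(644.8,24.3,32.5,-10.3)])
cv2.imwrite("pics/s9.png",cv2.resize(s[170:290,250:370],(600,600),interpolation=cv2.INTER_CUBIC))
E
```

```text
t: 27.85
ee_pos: [643.3, -29.6, 82.1]
orientation: [-2.422, -1.999, 0.003]
ft_force: [0.4, -1.5, -2.1]
width: 67.9
grasp_force: 30.0
t: 28.45
ee_pos: [645.0, 23.4, 60.6]
orientation: [2.413, 2.01, 0.001]
ft_force: [0.3, 0.7, -2.1]
width: 67.9
grasp_force: 30.0
at [645.   23.6  60.6] phi -10.41
(644.8, 24.3, 32.5, -10.3) [ 0.003 -0.002  0.14 ] [ 0.002 -0.    -0.004] rows 1
```

View pics/s9.png

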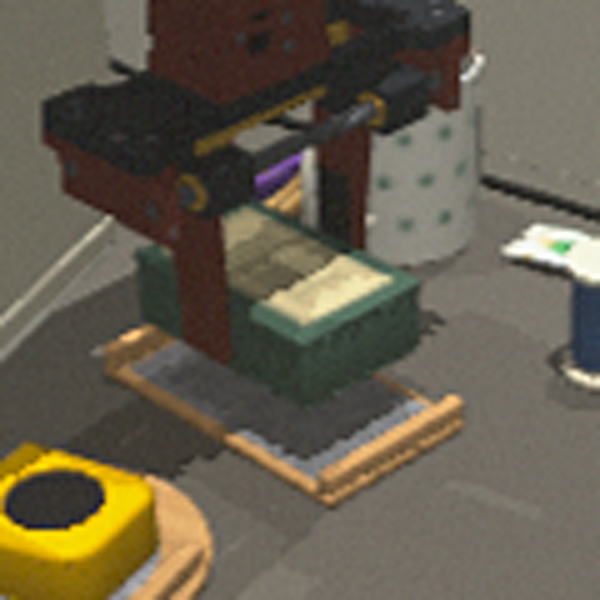

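```bash
python3 -c "
from h import *
print(plane('top',[(230,145),(230,163),(248,150),(232,182)],90).round(0)); print(plane('top',[(232,182)],50).round(0))"
```

```text
[[789.  63.  90.]
 [753.  63.  90.]
 [778.  28.  90.]
 [715.  59.  90.]]
[[727.  64.  50.]]
```

The tin hangs in line over the long plate. The mug (rim around 789,63; handle around 720,62) stays more than 1 cm clear of the gripper body.

```bash
python3 -m jog '0.003 0 0.11 0 0 0 1;0.003 0 0.135 0 0 0 1;0.003 0 0.135 0 0 0 1;0.003 0 0.142 0 0 0 1;0.003 0 0.142 0 0 0 1'
python3 -m jog '0 0 0 0 0 0 0;0 0 0 0 0 0 -1;0 0 0 0 0 0 -1;0 0 0 0 0 0 -1;0 0 0 0 0 0 -1;0 0 -0.1 0 0 0 -1;0 0 -0.6 0 0 0 -1;0 0 -0.6 0 0 0 -1'
python3 -m jog '-0.7 -0.8 -0.2 0 0 0 -1;-0.7 -0.8 -0.2 0 0 0 -1;-0.7 -0.8 -0.2 0 0 0 -1;-0.7 -0.8 -0.2 0 0 0 -1;-0.7 -0.8 -0.2 0 0 0 -1;-0.7 -0.8 -0.2 0 0 0 -1;-0.7 -0.8 -0.2 0 0 0 -1'
python3 - <<'E'
from h import *
s=get_image("scene")[:,:,::-1]; t=get_image("top")[:,:,::-1]
for n in("top","scene"):
  K,d,R,o=cam(n)
  for x in("spool","measure","notes","tin","tape_roll"): 
    for r in pinpoint(x,n)[:2]: print(x,n,round(r["confidence"],2),(R@r["xyz"]+o).round(1))
def rect(a,m,c,half,s):
  m=cv2.morphologyEx(m.astype(np.uint8),cv2.MORPH_CLOSE,np.ones((15,15)))
  cs=max(cv2.findContours(m,0,2)[0],key=cv2.contourArea); r=cv2.minAreaRect(cs); print(round(r[2],1),(np.array(r[1])*s).round(1),w2(r[0],c,half,s).round(1))
c=(645,24); a=warp("top",t,c,40,100,.5); h=cv2.cvtColor(a,cv2.COLOR_BGR2HSV)
rect(a,((h[...,0]>50)&(h[...,0]<90)&(h[...,1]>60)),c,100,.5)
cv2.imwrite("pics/s10.png",np.hstack([a[:,:320],s[100:500,200:][:,:480]]))
E
```

```text
t: 29.0
ee_pos: [645.0, 25.2, 32.2]
orientation: [2.412, 2.012, 0.001]
ft_force: [0.9, -0.3, -2.5]
width: 67.7
grasp_force: 30.0
t: 29.8
ee_pos: [643.8, 25.3, 151.9]
orientation: [-2.411, -2.011, 0.004]
ft_force: [1.4, -0.5, -0.0]
width: 87.7
grasp_force: 0.0
t: 30.5
ee_pos: [463.6, -83.8, 192.1]
orientation: [2.412, 2.011, 0.002]
ft_force: [0.3, -0.7, 0.2]
width: 87.4
grasp_force: 0.0
spool top 0.57 [ 443.5 -348.6    4.3]
spool top 0.57 [ 7.412e+02 -8.180e+01 -4.000e-01]
measure top 0.68 [499.4  29.9   2.9]
notes top 0.75 [ 603.4 -352.1    5.6]
tin top 0.7 [641.5  23.    3.6]
spool scene 0.97 [ 448.  -347.6    7.7]
spool scene 0.8 [744.1 -80.2  -0.9]
notes scene 0.93 [ 604.  -355.3    5.9]
notes scene 0.73 [ 490.9 -153.6    2.2]
tin scene 0.84 [649.3  26.    5. ]
tape_roll scene 0.55 [ 487.1 -151.7   -1.9]
10.1 [104.   67.1] [642.8  24.4]Traceback (most recent call last):
  File "<stdin>", line 12, in <module>
    return _nx.concatenate(arrs, 1, dtype=dtype, casting=casting)
           ~~~~~~~~~~~~~~~^^^^^^^^^^^^^^^^^^^^^^^^^^^^^^^^^^^^^^^
ValueError: all the input array dimensions except for the concatenation axis must match exactly, but along dimension 0, the array at index 0 has size 400 and the array at index 1 has size 380
```

```bash
python3 -c "
from h import *
s=get_image('scene')[:,:,::-1]
cv2.imwrite('pics/s11.png',cv2.resize(s[160:420,190:540],(800,594),interpolation=cv2.INTER_CUBIC))"
```

```text
(no output)
```

View pics/s11.png

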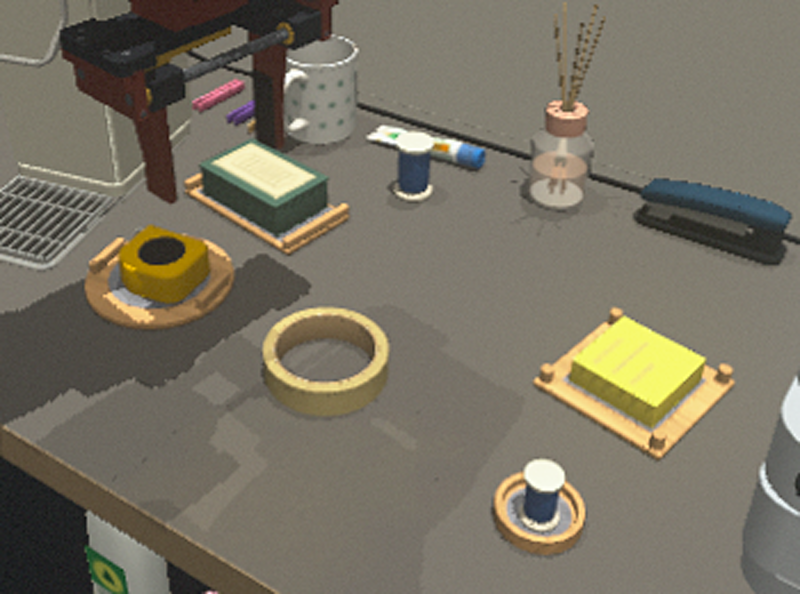

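The final view shows all four things flat in their places: tin (265,185), measure (163,265), notes (637,370), spool upright in the dish (542,500). The tape roll hasn't moved, so I'm handing in.

```bash
python3 -c "
from workcell import *
print(close_job())"
```

```text
the job is handed in; nothing more can be done
None
```

The job is handed in: spool, tape measure, note block and tin were each set flat in their own place in the order asked, about 30 s in on the robot's clock, with the measured offsets at a few millimetres; the tape roll was left where it was and nothing fell off.

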